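Slide inspected weld brackets into pass and reject nests

ROBOT

A 6-joint arm with a two-finger parallel gripper is mounted at the origin on the work surface. World frame = base frame: x ahead of the robot, y to its left, z up, the work surface at z = 0. Lengths are in mm, angles in rad, forces in N, time in s.
With the tool pointing down it reaches from about 300 to 850 mm from the base axis. Payload 5.4 kg.
Tool frame: the origin (TCP) lies midway between the tips of the shut fingers; the grasp point (between the pads) lies 19 mm behind it (arm.hold_point_z is the distance from the TCP to the grasp point, in mm); z points along the fingers, y is the line along which they close (so a half turn about z gives the same grasp; the last joint's range is limited). The gripper opens to 85 mm and grips with 20 to 120 N. Pads are 22 mm wide; open, the fingers measure 114 mm over their backs; the gripper's body (76 mm by 85 mm) begins 54 mm behind the grasp point. The pads swing forward as they close: fully open they stand 13 mm farther back than shut.
Start: joints at [1.026, 0.158, 1.597, -0, 1.386, -0.21], TCP at [188.943, 543.053, 231.299] pointing down, gripper open.
Joint ranges: [-2.91, 2.91], [-0.94, 2.29], [0.18, 2.7], [-1.29, 4.43], [0.17, 2.64], [-3, 3]. Speed limits (rad/s): [2.57, 2.57, 3.14, 3.14, 3.14, 3.14].

INTERFACE

Orientations are given as a rotation vector (axis times angle).
In Python, from plant import arm, cams, finder, readout gives the robot as it stands. Calls block until the motion is done:
- arm.move_ptp(position, orientation): joint-space move of the TCP to a pose.
- arm.move_straight(position, rotation=None, max_speed=150, threshold=None): straight line of the TCP; rotation=None keeps the orientation; max_speed is the mean speed in mm/s. With threshold (N) it stops when the force on the tool has changed by that much, and returns True; else False.
- arm.move_j(angles): joint-space move.
- arm.set_gripper(opening, strength=None): opening from 0.0 (shut) to 1.0 (fully open); strength is the grip in N (None keeps the last); returns when the fingers have stopped.
- arm.pause(seconds).
- arm.inverse_kinematics(position, orientation): joint angles nearest the present ones, or None.
- cams.grab_frame(name): name is "scene" or "top" or "wrist"; returns a dict with "image" (420x560x3 uint8, red, green, blue), "range_z" (420x560 float32, mm along the optical axis (not along the pixel's ray), 0 where there is no reading), "K" (3x3 intrinsics, pixels), "R" (3x3) and "t" (3): a world point X has camera coordinates R X + t; the wrist camera has in their place "T_tool_cam" (4x4, takes a point from camera to tool coordinates, whose origin is the TCP and whose axes are the flange's). Camera axes: x right, y down, z forward; pixel columns grow to the right and rows downward; lengths in mm; the calibration is good to about 2 mm. A picture is of the moment at which its call begins: read the wrist's pose just before it.
A pose or a line that the arm cannot do raises arm.PlanningError and nothing moves.
- arm.sign_off(): hands the job in; it is judged then, once.
Trained networks look in the newest picture that a camera, given by its name, has taken for a name from the list of things; names that differ only in an ending like _2 or _b are one class to them, and where a whole thing is asked for, a point or a joint stands for the part that bears it (a point fixed in the world has none). Each returns a list of dicts, best first, with "conf" (0 to 1); they miss things now and then, are a little off and sometimes report something else, mostly with a low value. They report only what shows in the picture. A call takes as long as a camera call. They do not tell look-alikes from the thing itself.
- finder.cut_out(camera, thing): "mask" (420x560 bool, what is visible of it) and "box" ([left, top, width, height] in pixels, round what is visible of it).
Readings, each from a call of its own:
- readout.read_time(): time.
- readout.read_qpos(): joint angles.
- readout.read_joint_velocities(): joint speeds.
- readout.read_tau(): joint torques, N m.
- readout.read_eef_pos(): TCP position.
- readout.read_orientation(): TCP orientation.
- readout.read_ft_force(): force on the tool from outside, world axes, zero at the start.
- readout.read_wrist_torque(): the same for the moment, N m.
- readout.read_grip_width(): opening from 0.0 (shut) to 1.0 (fully open).
- readout.read_gripper_force(): force on a finger pad.
Only numpy, scipy, OpenCV 4.12 (cv2) and the standard library are available. Lean on these libraries where they do the work, as an engineer would, in place of code of your own. Each camera call takes 0.05 s, during which the arm holds its last target. There are 200 camera calls.

TASK

Two of the welded brackets on the bench carry an inspection tag: slide the green-tagged one onto the green pass pad and the red-tagged one onto the red reject pad, each lying flat and wholly on its pad between the rails. Keep the brackets on the table all the way (slide them, do not lift them), and leave the untagged bracket and everything else on the bench where it is.

Things in the scene. Friction and masses are not known exactly. Their poses are not given: they have to be found in the camera images.
- green_bracket: pale metal channel bracket turned upside down, 100 mm (its x) x 64 mm (its y) x 42 mm high, about 0.6 kg, flat closed top and upright outer faces along its long sides, open below at the two short ends; a green tag 52 x 44 mm lies in the middle of its top. Origin: centre of its underside; z up
- red_bracket: pale metal channel bracket turned upside down, 100 mm (its x) x 64 mm (its y) x 42 mm high, about 0.6 kg, flat closed top and upright outer faces along its long sides, open below at the two short ends; a red tag 52 x 44 mm lies in the middle of its top. Origin: centre of its underside; z up
- pass_nest: fixed pass nest: a green painted pad, level with the table, 240 mm (its x) x 130 mm (its y), between two steel rails 20 mm high, 110 mm long along its y (inner faces at x = +-120 mm, feet out to 138 mm), open at both y ends. One nest is to the robot's left, one to its right; which is which varies. Origin: pad centre at table height; x roughly away from the robot
- reject_nest: fixed reject nest: a red painted pad, level with the table, 240 mm (its x) x 130 mm (its y), between two steel rails 20 mm high, 110 mm long along its y (inner faces at x = +-120 mm, feet out to 138 mm), open at both y ends. One nest is to the robot's left, one to its right; which is which varies. Origin: pad centre at table height; x roughly away from the robot
- plain_bracket: a third bracket of the same shape with no tag (100 x 64 x 42 mm), on the far side of the table; not inspected yet. Origin: centre of its underside
- wrench_a: steel wrench, 170 mm long, lying flat close to the robot's base on its left. Origin: middle of its underside
- hammer: hammer, 240 mm long, lying close to the robot's base on its right. Origin: middle of its underside
- wire_spool: copper-coloured wire spool, 100 mm in diameter and 50 mm high, lying flat on the far side, left. Origin: centre of its underside
- spray_can: blue can, 60 mm in diameter and 170 mm high, standing on the far side, right. Origin: centre of its underside
- magnet_square: red L-shaped magnetic square, arms 100 and 90 mm, 22 mm high, beyond the right-hand nest. Origin: underside, centre of the long arm
- nozzle_cup: steel cup, 80 mm in diameter and 90 mm high, beyond the left-hand nest. Origin: centre of its underside
There are look-alikes about, which are no part of the job. Leave any pink or purple look-alike of the red_bracket alone. Leave any pink look-alike of the green_bracket alone.

How it is judged:
By the outcome, as a careful person would: the job done as asked, in the order asked, and still so for the second after the job is handed in, with the robot touching nothing.
It also fails if it takes over 64 s, if anything falls off the work surface, if the arm or the gripper's body presses on something with over 40 N, if the wrist force passes 120 N, or if a joint passes its speed limit or range.

## Working session

There is one attempt and no reset: what is moved stays moved. The work goes in short steps, each a Python script; the robot and the scene stay as the last script left them, time stands still between calls to the robot, and variables do not carry over. Pictures are saved under pics/ and viewed, at most 10 in all, crops included, and the job is handed in when it is done.

```bash
mkdir -p pics; ls
python3 - <<'E'
from plant import arm,cams,finder,readout
import cv2,numpy as np,pickle
d={}
for c in("scene","top"):
    f=cams.grab_frame(c);d[c]=f
    cv2.imwrite(f"pics/{c}0.png",f["image"][:,:,::-1])
    print(c,f["K"].round(1).tolist(),f["R"].round(3).tolist(),f["t"].round(1).tolist())
pickle.dump(d,open("f0.pkl","wb"))
print(readout.read_time(),readout.read_orientation(),arm.hold_point_z)
E
```

```text
pics
scene [[499.3, 0.0, 276.1], [0.0, 499.3, 205.6], [0.0, 0.0, 1.0]] [[0.235, 0.972, 0.007], [0.706, -0.165, -0.689], [-0.669, 0.167, -0.725]] [-107.5, -343.3, 1967.3]
top [[449.2, 0.0, 280.5], [0.0, 449.2, 214.1], [0.0, 0.0, 1.0]] [[-0.012, -1.0, 0.01], [-0.989, 0.01, -0.147], [0.147, -0.012, -0.989]] [12.9, 550.2, 1206.6]
0.1 [-5.23357678e-01 -3.09707875e+00  2.51102505e-03] 18.700000000000003
```

View pics/top0.png

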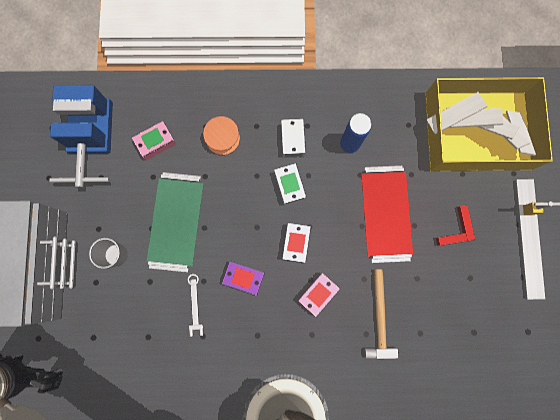

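View pics/scene0.png

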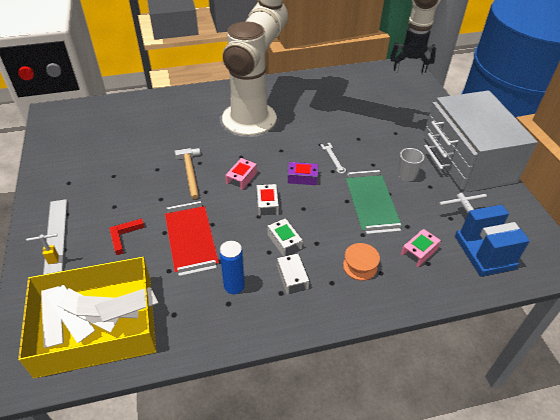

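The top view shows the white-bodied green-tagged bracket at (290,183), the red-tagged one at (296,243) and the plain one at (292,136). The pass pad is at left (176,222) and the reject pad at right (387,215). The purple (243,278) and pink (319,294), (153,140) brackets are look-alikes. The scene view agrees: green at (285,234), red at (267,197).

```bash
cat > vis.py <<'E'
import cv2,numpy as np
def label_at(m,seed):
    n,l,s,c=cv2.connectedComponentsWithStats(m.astype(np.uint8))
    i=1+int(np.argmin(np.hypot(*(c[1:]-seed).T)+1e3*(s[1:,4]<40)))
    return l==i,c[i]
def hue(f,col,smin=120):
    H,S,V=cv2.split(cv2.cvtColor(f["image"],cv2.COLOR_RGB2HSV))
    h=((H>45)&(H<90)) if col=="g" else ((H<8)|(H>172))
    return h&(S>smin)&(V>60)
def pts(f,m):
    v,u=np.nonzero(m&(f["range_z"]>0)); z=f["range_z"][v,u]
    c=(np.linalg.inv(f["K"])@np.c_[u,v,np.ones(len(u))].T)*z
    return ((c-f["t"][:,None]).T@f["R"])
def ray(f,px):
    d=f["R"].T@np.linalg.inv(f["K"])@np.r_[px,1]; return -f["R"].T@f["t"],d/np.linalg.norm(d)
def tri(fs,ps):
    A=np.zeros((3,3));b=np.zeros(3)
    for f,p in zip(fs,ps):
        o,d=ray(f,p);M=np.eye(3)-np.outer(d,d);A+=M;b+=M@o
    return np.linalg.solve(A,b)
def on_plane(f,m,z):
    v,u=np.nonzero(m); out=[]
    for p in np.c_[u,v]:
        o,d=ray(f,p);out.append((o+d*(z-o[2])/d[2])[:2])
    return np.array(out)
def rect(P):
    (x,y),(w,h),a=cv2.minAreaRect(P.astype(np.float32))
    if w<h: w,h,a=h,w,a-90
    a=(a+90)%180-90   # long axis angle, deg
    return np.round([x,y,w,h,a],1)
def body(f,seed,z0=30):
    "top face of white bracket incl. tag: depth points near the tag above z0"
    P=pts(f,np.ones(f["range_z"].shape,bool))
    return P
E
python3 - <<'E'
import pickle;from vis import *
d=pickle.load(open("f0.pkl","rb"));T,S=d["top"],d["scene"]
for n,c,st,ss in(("green","g",(290,183),(285,234)),("red","r",(296,243),(267,197)),("pass","g",(176,222),(373,202)),("reject","r",(387,215),(190,238))):
    sm=60 if n in("pass","reject") else 100
    mt,ct=label_at(hue(T,c,sm),st);ms,cs=label_at(hue(S,c,sm),ss)
    X=tri([T,S],[ct,cs]); P=pts(T,mt);Q=pts(S,ms)
    print(n,ct.round(1),cs.round(1),"tri",X.round(1),"top",np.median(P,0).round(1),"scene",np.median(Q,0).round(1))
    print("  rect top",rect(on_plane(T,mt,np.median(P[:,2]))),"scene",rect(on_plane(S,ms,np.median(Q[:,2]))))
for f,nm in((T,"top"),(S,"scene")):
  V=f["image"].min(2)>140
  for n,st in(("green",(290,183) if nm=="top" else (285,234)),("red",(296,243) if nm=="top" else (267,197))):
    m=V|hue(f,n[0],100)
    m=m&(f["range_z"]>0); l,_=label_at(m,st);P=pts(f,l);P=P[P[:,2]>33]
    print(nm,n,"body",rect(P[:,:2]),np.median(P[:,2]).round(1),len(P))
E
```

```text
green [289.5 182.7] [284.4 232.1] tri [638.3 -18.9  43.9] top [637.8 -18.4  44.2] scene [639.5 -18.5  44.3]
  rect top [637.9 -19.5  50.   42.3  15.8] scene [638.5 -18.5  51.2  42.   15.3]
red [296.1 242.2] [267.  194.5] tri [471.3 -34.4  44.4] top [471.7 -34.9  43.9] scene [472.1 -33.4  44.1]
  rect top [471.4 -35.2  49.8  43.4 -10.1] scene [470.4 -35.5  50.2  42.4 -13.2]
pass [174.8 221.7] [371.9 200.7] tri [537.4 307.9   1.5] top [536.8 307.8   1.1] scene [538.5 308.1   1.6]
  rect top [539.3 307.7 239.7 130.   -6.6] scene [537.  309.3 238.9 132.3  -6.6]
reject [386.5 213.4] [189.9 237.1] tri [ 5.550e+02 -2.985e+02 -1.000e-01] top [ 554.  -298.2    1.4] scene [ 556.1 -298.4    1.2]
  rect top [ 556.5 -298.3  242.3  132.1    2.1] scene [ 554.8 -297.7  243.1  133.8    2.1]
top green body [638.  -20.1 101.3  64.5  16.3] 42.8 751
top red body [470.5 -35.  100.1  63.7  -9.5] 42.8 811
scene green body [638.8 -18.3 104.2  67.4  15.6] 42.8 535
scene red body [471.9 -33.8 106.1  64.6  -9.6] 42.8 436
```

```bash
cat > mv.py <<'E'
from plant import arm,cams,finder,readout
import numpy as np
from scipy.spatial.transform import Rotation as R
def ori(a,flip):
    return (R.from_euler("z",a+180*flip,degrees=True)*R.from_euler("x",180,degrees=True)).as_rotvec()
def slide(src,dst,a0,a1,z=8):
    best=[]
    for fl in(0,1):
        q=[arm.inverse_kinematics([*p,z],ori(a,fl)) for p,a in((src,a0),(dst,a1))]
        if all(x is not None for x in q): best.append((max(abs(x[5]) for x in q),fl))
    fl=min(best)[1]; print("flip",best)
    arm.set_gripper(1.0)
    arm.move_ptp([*src,170],ori(a0,fl))
    arm.move_straight([*src,70],max_speed=200)
    if arm.move_straight([*src,z],max_speed=80,threshold=8): print("CONTACT",readout.read_eef_pos()); return False
    arm.set_gripper(0.0,25)
    print("width",readout.read_grip_width(),"F",readout.read_ft_force().round(1),readout.read_gripper_force())
    arm.move_straight([*dst,z],ori(a1,fl),max_speed=90)
    print("F end",readout.read_ft_force().round(1),readout.read_grip_width(),readout.read_eef_pos())
    arm.set_gripper(1.0)
    arm.move_straight([*dst,170],max_speed=150)
    print("t",readout.read_time()); return True
E
python3 - <<'E'
from mv import *
slide((638.3,-19),(538,308.3),16,-6.6)
import cv2
f=cams.grab_frame("top");cv2.imwrite("pics/top1.png",f["image"][:,:,::-1])
E
```

```text
flip [(np.float64(2.011764931022242), 0), (np.float64(2.0686874103253463), 1)]
width 0.7454807950812143 F [ 0.1 -1.4  2.8] 31.04497879743576
F end [ 2.2 -7.8  7.3] 0.7458105503127872 [539.27118358 307.07976835   8.95612898]
t 10.3083
```

View pics/top1.png

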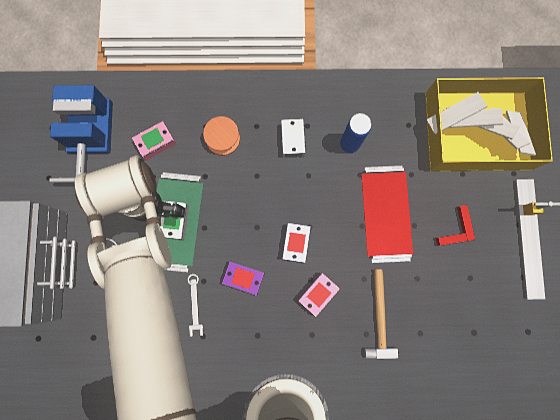

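The green-tagged bracket now lies on the green pad around (172,221), and the other items haven't moved. Next is the red one.

Run:
```python
from mv import *
from vis import *
import time
slide((471.3,-34.7),(555.5,-298),-9.7,2.1)
arm.move_ptp([320,0,300],ori(0,0) if readout.read_qpos()[5]<9 else 0)
for c in("top","scene"):
    f=cams.grab_frame(c);cv2.imwrite(f"pics/{c}2.png",f["image"][:,:,::-1])
    V=f["image"].min(2)>140
    for n,st in(("green",(174,222) if c=="top" else (372,201)),("red",(386,213) if c=="top" else (190,237))):
        P=pts(f,V); ctr=(538,308) if n=="green" else (555.5,-298)
        P=P[(np.hypot(*(P[:,:2]-ctr).T)<90)&(P[:,2]>25)]
        print(c,n,rect(P[:,:2]) if len(P)>20 else None,np.percentile(P[:,2],[5,50,95]).round(1) if len(P) else 0)
print(readout.read_time())
```

```text
flip [(np.float64(1.410079722652977), 0), (np.float64(2.291199081533754), 1)]
width 0.7432311870078648 F [-1.3 -0.1  4.9] 28.71402382850647
F end [-3.6 11.3 13.8] 0.7454631558242166 [ 555.40615418 -295.0253288     8.7986186 ]
t 18.6083
top green [537.9 307.2 100.4  64.4  -6.1] [38.  42.2 46.4]
top red [ 554.5 -295.2   99.9   65.2    1.8] [38.5 42.3 46.6]
scene green [540.1 308.4 110.6  65.4  -5.9] [37.7 42.6 47.2]
scene red [ 553.9 -293.8  108.6   64.6    2.8] [37.8 42.1 46.2]
20.2
```

View pics/top2.png

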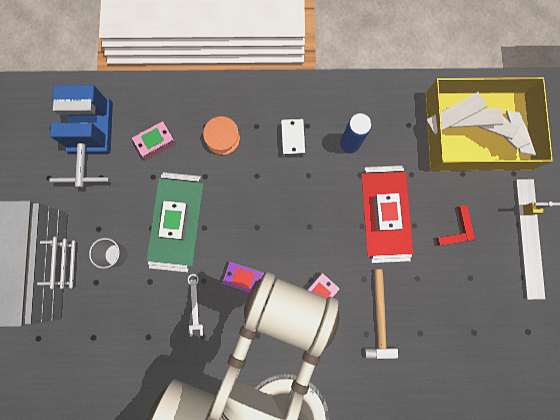

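Green-tagged bracket lies flat at (172,220) inside the green pad and the red-tagged one at (388,211) inside the red pad, each well within its margins. Everything else is where it was.

```bash
python3 -c "
from plant import arm,readout
print(readout.read_ft_force().round(1)); print(arm.sign_off())"
```

```text
[-0.1  0.4 -0.5]
the job is handed in; nothing more can be done
None
```

The job is handed in: the green-tagged bracket lies flat on the green pass pad and the red-tagged one on the red reject pad, both slid along the table, with nothing else moved and about 20 s of the 64 s used.

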